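# Key a throwing bat onto the potter's wheel

### The job

The round plywood bat on the potter's wheel is sitting up on the catches of the centre stud, and the notch in its rim is not over the drive peg. Push the bat round on the stud by fingertip (its two slots are there for that) until the notch stands over the peg, then press it down until it lies fully home, flat on the wheel head with the peg in the notch. Do not lift the bat or take it off the stud, leave the other things where they are, and move clear.

Things in the scene. Friction and masses are not known exactly. Their poses are not given: they have to be found in the camera images.
- wheel: the table-top potter's wheel: a white housing 330 mm (its x) by 470 mm (its y, from -175 to +295 mm), its top 88 mm above the table, with a round grey splash pan 304 mm wide round the wheel head, rim 122 mm above the table. It stands firm. Origin on the table under the spindle.
- head: the wheel head: a flat aluminium disc 232 mm across, stopped at any angle; it does not turn (the drive holds it). Origin at the centre of its flat upper face, 150 mm above the table; z up; its x axis points to the drive peg. From its centre rises a steel stud 36 mm thick and 17 mm high, with three small sprung balls in its side that hold the bat up until it is pressed.
- peg (a point): the top of the drive peg: a dark steel pin 14 mm thick with a domed end that stands 8 mm above the wheel head, 102 mm from the centre of the head. It stands partly under the bat's edge; its outer 9 mm show beyond the bat's rim.
- bat: the bat: a loose plywood disc 200 mm across, 18 mm thick, 0.3 kg, with a 38 mm hole round the stud. Origin at the centre of its underside, z up, its x axis points to the notch. At first it rests on the stud's sprung balls, its underside 9 mm above the wheel head; there it turns either way at the least push, rocks if pressed at the side, and may lean 2 to 3 degrees.
- middle (a point): the centre of the bat's middle hole, at its upper face. Solid wood from 19 to 46 mm from here all round. With notch over peg, pressing down there (best on both sides of the hole at once, or each in turn) with 5 to 15 N makes the bat snap down past the balls; home, its underside lies on the head and its top is 18 mm above it. Elsewhere the peg stops it.
- notch (a point): the notch in the bat's rim, a rectangular cut open to the rim, 17 mm wide and 10 mm deep, through the full thickness. The point lies at its mouth, level with the underside, 102 mm from the bat's centre: over the peg when the bat is keyed.
- slot_a (a point): the middle of one finger slot, at the bat's upper face, 65 mm from the bat's centre, 90 degrees counter-clockwise (seen from above) from the notch. The slot goes right through; it is curved about the bat's centre, from 46 to 84 mm from the centre (38 mm wide), and spans 60 degrees (about 65 mm long), with radial end walls. Below it lies the flat wheel head.
- slot_b (a point): the middle of the other finger slot, like the first, 90 degrees clockwise from the notch.
- water_pot: a small terracotta cup, 68 mm wide and 70 mm tall, standing on the wheel's white housing; origin at the centre of its underside
- rib: a flat wooden throwing rib, 45 x 80 x 6 mm, lying on the wheel's white housing; origin at the centre of its underside
- knife: a wooden modelling knife about 175 mm long and 14 mm wide, lying on the wheel's white housing; origin at the centre of its underside
- rolling_pin: a wooden rolling pin, 410 mm long with its handles, barrel 52 mm thick, lying on the table along its own x; origin below its middle on the table
- slip_tub: a white plastic tub of slip, 105 x 150 x 60 mm, with a brush in it, on the table; origin at the centre of its underside
- bowl: a white ceramic bowl, 130 mm wide and 60 mm tall, on the table; origin at the centre of its underside
- tool_jar: a blue ceramic jar of modelling tools, 80 mm wide, 100 mm tall (the tools reach to 170 mm), on the table; origin at the centre of its underside
Mind the look-alikes: they are no part of the job. Several things have the shape of the bat; the one meant has the colours described above.

How it is judged:
At the end, for the whole second after the job is handed in: the bat lies at rest and flat on the wheel head (underside within 2.5 mm of it, tilted less than 0.03 rad) with its notch round the drive peg (within 6 mm) (z of bat in the frame of head below 0.0025 m and horizontal distance between notch and peg below 0.006 m and angle between bat's own z axis and vertical below 0.03 rad and linear speed of bat below 0.01 m/s and angular speed of bat below 0.05 rad/s); the robot touches nothing.
It fails at once if the bat is lifted (its centre more than 21 mm above the wheel head) or comes off the stud (centre more than 15 mm to the side) (z of bat in the frame of head above 0.021 m or horizontal distance between bat and head above 0.015 m).
It fails at once if one of the other things is moved more than 30 mm (distance of any of water_pot, rib, knife, rolling_pin, slip_tub, bowl, tool_jar from where it was at the start of the episode above 0.03 m).
It also fails if it takes over 54 s, if anything falls off the work surface, if the arm or the gripper's body presses on something with over 40 N, if the wrist force passes 120 N, or if a joint passes its speed limit or range.

### The arm

A 7-joint arm with a two-finger parallel gripper is mounted at the origin on the work surface. World frame = base frame: x ahead of the robot, y to its left, z up, the work surface at z = 0. Lengths are in m, angles in rad, forces in N, time in s.
With the tool pointing down it reaches from about 0.425 to 0.925 m from the base axis. Payload 6.8 kg.
Tool frame: the origin (TCP) lies at the very end of the fingers, on their centre line; the grasp point (between the pads) lies 19 mm behind it; z points along the fingers, y is the line along which they close (so a half turn about z gives the same grasp; the last joint's range is limited). The gripper opens to 85 mm and grips with 20 to 120 N. Pads are 22 mm wide; open, the fingers measure 114 mm over their backs; the gripper's body (76 mm by 85 mm) begins 54 mm behind the grasp point. The pads swing forward as they close: fully open they stand 13 mm farther back than shut.
Start: joints at [-1.219, 0.477, 0.022, 1.555, -0.011, 1.109, -0.083], TCP at [0.3, 0.605, 0.231] pointing down, gripper open.
Joint ranges: [-2.96, 2.96], [-0.34, 2.1], [-1.41, 1.46], [0.24, 2.44], [-1.37, 4.51], [0.17, 1.92], [-2.96, 2.96]. Speed limits (rad/s): [2.39, 2.39, 3.14, 3.14, 3.14, 3.14, 3.14].

### API

Orientations are given as a unit quaternion [w, x, y, z].
In Python, from station import get_obs, read_camera, hand_in gives the robot as it stands.
- The arm moves only by the tool arm_command, never from a script. Its argument "commands" is one flat list of numbers, 7 for each row, row after row: the shift along the tool's x, y, z in m, then the turn, a rotation vector about the tool's x, y, z in degrees, then the opening, from 0 (shut) to 1 (fully open). In form: [tx, ty, tz, rx, ry, rz, fingers, tx, ty, tz, rx, ry, rz, fingers, ...]. A call has 1 to 8 rows; each row is the pose to reach, as a shift and turn from the pose commanded when the call began, along the tool's axes at that moment; what a row does not reach only later rows make up. A row lasts 1/10 s, in which the tool goes at most 50 mm and 8.59 degrees, less where a joint would pass 70% of its speed; a pose out of reach is approached as far as the arm can. A call with a gripper value outside its range is refused whole. The fingers move at their own pace and stop on an object; "force" is the grip in N (left out, the last holds). Time passes only in rows, so rows that repeat a pose let the fingers close. It gives the time, the measured TCP pose, the force, the opening and the grip force at its end, in the units of the state.
- get_obs(): the state, without advancing time (a new reading comes with each control period).
- read_camera(name): name is "scene" or "side" or "wrist"; returns a dict with "img" (400x640x3 uint8, red, green, blue), "camera_matrix" (3x3 intrinsics, pixels), "k1" (the pictures are not rectified: a ray, as slopes to the right and down, at radius r is drawn at 1 + k1 r^2 times it, then the intrinsics apply), "pose" (4x4, takes a point from camera to world coordinates). Camera axes: x right, y down, z forward; pixel columns grow to the right and rows downward; lengths in m; the calibration is good to about 2 mm. A picture is of the moment at which its call begins. There is no depth.
- hand_in(): hands the job in; it is judged then, once.
The state is a dict: "t": time; "q": joint angles; "joint_vel": joint speeds; "joint_torque": joint torques, N m; "eef_pos": TCP position; "tool_rot": TCP orientation; "contact_force": force on the tool from outside, world axes, zero at the start; "torque": the same for the moment, N m; "gripper_width": opening from 0.0 (shut) to 1.0 (fully open); "grasp_force": force on a finger pad.
Only numpy, scipy, OpenCV 4.12 (cv2) and the standard library are available. Lean on these libraries where they do the work, as an engineer would, in place of code of your own. Each camera call takes 0.05 s, during which the arm holds its last target. There are 200 camera calls.

## Working session

There is one attempt and no reset: what is moved stays moved. The work goes in short steps, Python scripts to look and compute and a tool call to move; the robot and the scene stay as the last step left them, time stands still between calls to the robot, and variables do not carry over. Pictures are saved under pics/ and viewed, at most 10 in all, crops included, and the job is handed in when it is done.

Besides the shell and the picture viewer there is one more tool, called after ">>>" by a JSON object that holds its "api" and its "payload". arm_command: Moves the arm, as the interface text tells. Its arguments: {"type":"object","properties":{"commands":{"type":"array","items":{"type":"number"}},"force":{"type":"number"}},"required":["commands"]}

```bash
mkdir -p pics
cat > h.py <<'E'
import numpy as np, cv2
from station import get_obs, read_camera, hand_in
from scipy.spatial.transform import Rotation as R
def ray(c,u,v):
    K=c["camera_matrix"];k=c["k1"]
    p=cv2.undistortPoints(np.array([[[u,v]]],float),np.array(K,float),np.array([k,0,0,0],float))[0,0]
    T=np.array(c["pose"]);return T[:3,3],T[:3,:3]@np.array([p[0],p[1],1])
def atz(c,u,v,z):
    o,d=ray(c,u,v);return o+d*(z-o[2])/d[2]
def proj(c,P):
    T=np.array(c["pose"]);q=(np.atleast_2d(P)-T[:3,3])@T[:3,:3]
    p=q[:,:2]/q[:,2:];r=(p**2).sum(1,keepdims=True);p=p*(1+c["k1"]*r)
    K=np.array(c["camera_matrix"]);return p@K[:2,:2].T+K[:2,2]
def save(n,img):cv2.imwrite("pics/"+n,img[...,::-1])
E
python3 - <<'E'
from h import *
import pickle
o=get_obs();print(o)
a={n:read_camera(n) for n in("scene","side","wrist")}
pickle.dump(a,open("c0.pkl","wb"))
save("a.png",cv2.resize(np.vstack([a["scene"]["img"]]),(800,500)));save("b.png",a["side"]["img"]);save("w.png",a["wrist"]["img"])
for n in a:print(n,np.round(a[n]["pose"],3).tolist())
E
```

```text
{'t': 0.0, 'q': array([-1.21904658,  0.47783475,  0.02235452,  1.55643482, -0.01151601,
        1.1092858 , -0.08311962]), 'joint_vel': array([-0.00028339,  0.00047932,  0.00137328, -0.00013051,  0.00245465,
        0.00076076, -0.00145223]), 'joint_torque': array([-1.44731484e-04, -5.96435058e+01,  1.60755884e+00, -2.81201953e+01,
        1.23981637e-02,  9.26314853e-03,  4.45819062e-07]), 'eef_pos': array([0.29933268, 0.60435131, 0.23030978]), 'tool_rot': array([-1.45307210e-04,  2.27913105e-01,  9.73681044e-01, -9.05629261e-04]), 'contact_force': array([ 0.19690122, -1.19169069,  0.25239476]), 'torque': array([ 0.03200539, -0.00196712,  0.00456713]), 'grasp_force': 0.0, 'gripper_width': 0.9983606701228448}
scene [[-0.641, 0.622, -0.45, 1.274], [0.767, 0.506, -0.394, 0.636], [-0.017, -0.597, -0.802, 1.495], [0.0, 0.0, 0.0, 1.0]]
side [[-0.994, -0.06, 0.092, 0.414], [-0.108, 0.676, -0.729, 1.039], [-0.019, -0.734, -0.679, 1.093], [0.0, 0.0, 0.0, 1.0]]
wrist [[0.444, 0.849, 0.287, 0.225], [0.896, -0.42, -0.145, 0.643], [-0.003, 0.322, -0.947, 0.372], [0.0, 0.0, 0.0, 1.0]]
```

View pics/a.png

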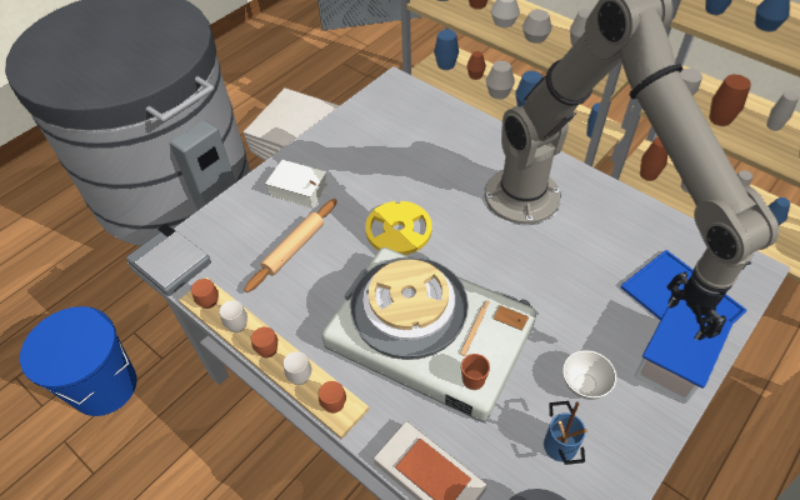

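View pics/b.png

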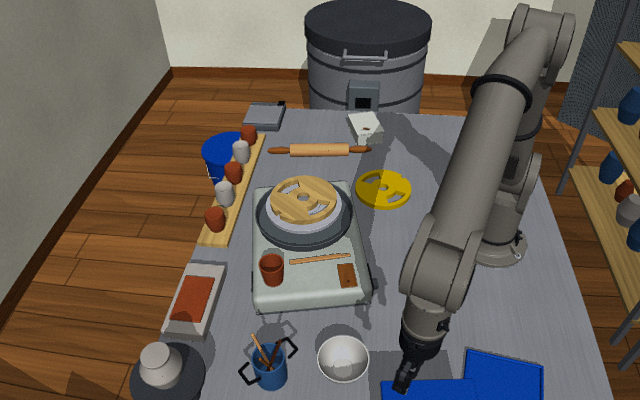

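Candidates for the bat: the yellow disc lying on the table at scene (398,227) in the 800-px picture, side (383,188), and the plywood disc on the wheel at scene (408,293), side (304,200). The plywood one on the wheel matches the description, so I'll check it in a close crop.

Run:
```python
from h import *
import pickle
a=pickle.load(open("c0.pkl","rb"))
s=a["scene"]["img"][195:295,270:390];d=a["side"]["img"][165:255,245:365]
f=lambda x:cv2.resize(x,(480,x.shape[0]*4),interpolation=cv2.INTER_CUBIC)
# side by side, width 800 max
S=cv2.resize(s,(400,333),interpolation=cv2.INTER_CUBIC);D=cv2.resize(d,(400,300),interpolation=cv2.INTER_CUBIC)
D=np.vstack([D,np.zeros((33,400,3),np.uint8)])
save("crop.png",np.hstack([S,D]))
```

```text
(no output)
```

View pics/crop.png

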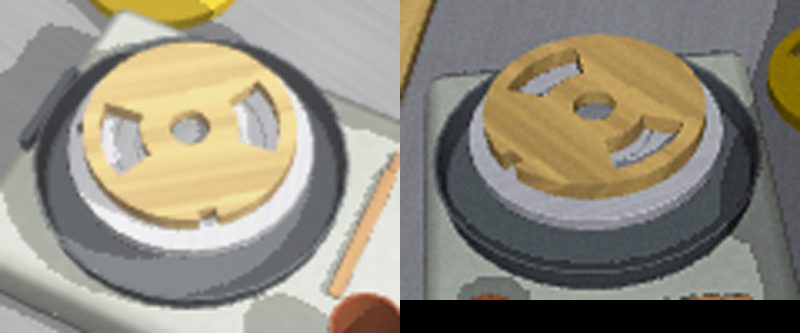

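The crop shows the plywood bat on the stud. Its middle hole is at crop (190,127), the notch at (207,213), the slots at (125,138) and (258,115). A dark spot at the left rim (80,127) may be the peg.

Run:
```python
from h import *
import pickle
a=pickle.load(open("c0.pkl","rb"));c=a["scene"];d=a["side"]
S=lambda x,y,z:atz(c,270+x*.3,195+y*.3,z)
D=lambda x,y,z:atz(d,245+x*.3,165+y*.3,z)
C=S(190,127,.177);C2=D(195,106,.177);print(C,C2)
for n,p in(("notch",S(207,213,.172)),("notch2",D(112,160,.172)),("peg?",S(80,127,.158)),("sa",S(125,138,.177)),("sb",S(258,115,.177)),("s1",D(146,74,.177)),("s2",D(247,142,.177))):
    v=p-(C if n[-1]!='2' and n!='s1' else C2);print(n,p.round(3),np.hypot(*v[:2]).round(3),np.degrees(np.arctan2(v[1],v[0])).round(1))
o=get_obs();q=o["tool_rot"];M=R.from_quat(q[[1,2,3,0]]).as_matrix();print(M.round(3))
T=np.array(a["wrist"]["pose"]);print("cam in tool",(M.T@(T[:3,3]-o["eef_pos"])).round(3),(M.T@T[:3,:3]).round(3))
```

```text
[0.59880564 0.04273278 0.177     ] [0.5968182  0.03898897 0.177     ]
notch [0.658 0.112 0.172] 0.092 49.4
notch2 [0.66  0.109 0.172] 0.095 47.9
peg? [ 0.655 -0.046  0.158] 0.105 -57.9
sa [0.646 0.004 0.177] 0.061 -39.2
sb [0.548 0.083 0.177] 0.065 141.3
s1 [ 0.648 -0.001  0.177] 0.065 -37.8
s2 [0.545 0.081 0.177] 0.067 140.6
[[-0.896  0.444 -0.001]
 [ 0.444  0.896 -0.001]
 [-0.    -0.001 -1.   ]]
cam in tool [ 0.083  0.001 -0.141] [[-0.    -0.947 -0.322]
 [ 1.     0.    -0.001]
 [ 0.001 -0.322  0.947]]
```

Both cameras put the hub at about (0.598, 0.041), the notch near +49° and the suspected peg near −58°. So I turn the bat about 107° clockwise. I'll go above slot_a (near 139°) with the fingers shut and look from there.

>>> {"api": "arm_command", "payload": {"commands": [-0.03, -0.02, -0.06, 0, 0, 0, 0, -0.08, -0.06, -0.07, 0, 0, 0, 0, -0.12, -0.09, -0.07, 0, 0, 0, 0, -0.16, -0.12, -0.07, 0, 0, 0, 0, -0.2, -0.15, -0.07, 0, 0, 0, 0, -0.235, -0.182, -0.07, 0, 0, 0, 0, -0.27, -0.21, -0.07, 0, 0, 0, 0, -0.3, -0.235, -0.07, 0, 0, 0, 0], "force": 40}}

```text
t: 0.95
eef_pos: [0.4608, 0.2673, 0.3013]
tool_rot: [-0.0, 0.228, 0.974, 0.0]
contact_force: [0.5, 0.4, -0.2]
gripper_width: -0.001
grasp_force: 0.0
```

>>> {"api": "arm_command", "payload": {"commands": [-0.04, -0.03, 0, 0, 0, 0, 0, -0.08, -0.06, 0, 0, 0, 0, 0, -0.12, -0.09, 0, 0, 0, 0, 0, -0.15, -0.115, 0, 0, 0, 0, 0, -0.17, -0.13, 0, 0, 0, 0, 0, -0.17, -0.13, 0, 0, 0, 0, 0, -0.17, -0.13, 0, 0, 0, 0, 0]}}

```text
t: 1.65
eef_pos: [0.5549, 0.0774, 0.301]
tool_rot: [-0.0, 0.228, 0.974, 0.0]
contact_force: [-0.1, 1.5, -0.3]
gripper_width: -0.003
grasp_force: 0.0
```

```bash
cat > look.py <<'E'
from h import *
import pickle,sys
c=read_camera("wrist");o=get_obs();pickle.dump((c,o),open(sys.argv[1]+".pkl","wb"));save(sys.argv[1]+".png",c["img"])
print(o["t"],o["eef_pos"].round(4),o["tool_rot"].round(3),o["contact_force"].round(1),o["gripper_width"],o["q"].round(2))
E
python3 look.py w1
```

```text
1.7 [0.5546 0.0786 0.301 ] [-0.     0.227  0.974  0.   ] [-0.2 -0.2 -0.1] -0.00011586535801077443 [-0.51  0.23  0.32  1.77 -0.08  1.16  0.94]
```

View pics/w1.png

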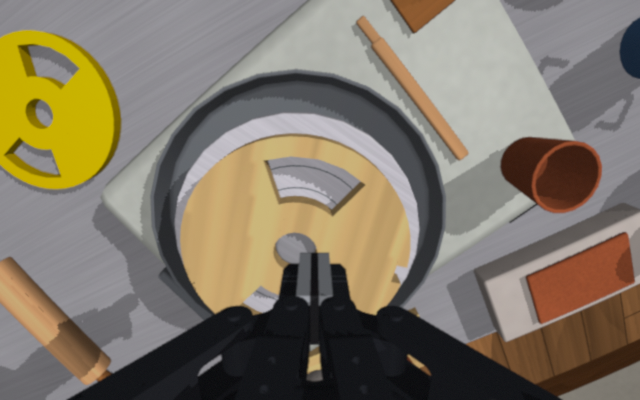

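The wrist view shows slot_a with corners about (265,160), (363,184), (278,199) and (334,215). The hub is at (296,248), the notch at (402,275) on the right, and the peg is hidden under the gripper.

Run:
```python
from h import *
import pickle
c,o=pickle.load(open("w1.pkl","rb"))
C=np.array([.598,.041])
P=[atz(c,u,v,.177)[:2] for u,v in((265,160),(363,184),(278,199),(334,215),(402,275),(296,235),(213,190),(180,245),(297,135),(375,170),(405,225))]
from scipy.optimize import least_squares
r=least_squares(lambda x:np.hypot(*(np.array(P[6:])-x).T)-.1,C);print(r.x,r.fun.round(4))
for p in P:v=p-r.x;print(p.round(4),np.hypot(*v).round(4),np.degrees(np.arctan2(v[1],v[0])).round(1))
```

```text
[0.60215763 0.03885436] [-0.0081  0.0026  0.006   0.0005 -0.004 ]
[0.5139 0.0555] 0.0899 169.3
[0.5662 0.1167] 0.0857 114.8
[0.547  0.0493] 0.0562 169.3
[0.58   0.0843] 0.0506 116.0
[0.6588 0.1141] 0.0942 53.0
[0.5821 0.0477] 0.0219 156.3
[0.5166 0.0054] 0.0919 -158.7
[ 0.5461 -0.0471] 0.1026 -123.1
[0.5077 0.0871] 0.106 153.0
[0.5599 0.13  ] 0.1005 114.9
[0.6148 0.1341] 0.096 82.4
```

>>> {"api": "arm_command", "payload": {"commands": [0.008, 0.001, 0.03, 0, 0, 6, 0, 0.008, 0.001, 0.06, 0, 0, 12, 0, 0.008, 0.001, 0.09, 0, 0, 12, 0, 0.008, 0.001, 0.11, 0, 0, 12, 0, 0.008, 0.001, 0.125, 0, 0, 12, 0, 0.008, 0.001, 0.135, 0, 0, 12, 0, 0.008, 0.001, 0.142, 0, 0, 12, 0, 0.008, 0.001, 0.142, 0, 0, 12, 0]}}

```text
t: 2.5
eef_pos: [0.5479, 0.0827, 0.1588]
tool_rot: [-0.0, 0.328, 0.945, -0.0]
contact_force: [0.4, -0.4, 0.4]
gripper_width: 0.001
grasp_force: 0.0
```

```bash
cat > arc.py <<'E'
# waypoints of an arc about C in the tool axes now; x of tool kept radial
from h import *
import sys
C=np.array([.5985,.042]);r=.065
o=get_obs();M=R.from_quat(o["tool_rot"][[1,2,3,0]]).as_matrix();p=o["eef_pos"]
ax=np.degrees(np.arctan2(M[1,0],M[0,0]));print(o["t"],p.round(4),"x axis",ax.round(1),"ang",np.degrees(np.arctan2(*(p[:2]-C)[::-1])).round(1),"F",o["contact_force"].round(1))
for a in map(float,sys.argv[1:]):
    t=np.r_[C+r*np.array([np.cos(np.radians(a)),np.sin(np.radians(a))]),p[2]]
    print(a,(M.T@(t-p)).round(4),round(ax-a,1))
E
python3 arc.py 133 125 117 109 101 93 86 80
```

```text
2.5 [0.5479 0.0827 0.1588] x axis 141.7 ang 141.2 F [ 0.4 -0.4  0.4]
133.0 [-0.0007  0.0093 -0.    ] 8.7
125.0 [-0.0027  0.0182 -0.    ] 16.7
117.0 [-0.0059  0.0266 -0.    ] 24.7
109.0 [-0.0102  0.0346 -0.    ] 32.7
101.0 [-0.0157  0.0419 -0.    ] 40.7
93.0 [-0.0221  0.0483 -0.    ] 48.7
86.0 [-0.0283  0.0532 -0.0001] 55.7
80.0 [-0.0341  0.0567 -0.0001] 61.7
```

>>> {"api": "arm_command", "payload": {"commands": [-0.0007, 0.0093, 0, 0, 0, 8.5, 0, -0.0022, 0.016, 0, 0, 0, 14.5, 0, -0.0037, 0.021, 0, 0, 0, 19.5, 0, -0.0053, 0.0255, 0, 0, 0, 23.5, 0, -0.0073, 0.0297, 0, 0, 0, 27.5, 0, -0.0096, 0.0337, 0, 0, 0, 31.5, 0, -0.0122, 0.0374, 0, 0, 0, 35.5, 0, -0.015, 0.041, 0, 0, 0, 39.5, 0]}}

```text
t: 3.3
eef_pos: [0.5857, 0.1052, 0.16]
tool_rot: [-0.0, 0.629, 0.777, 0.0]
contact_force: [-1.0, -0.8, -0.3]
gripper_width: 0.003
grasp_force: 0.4
```

```bash
python3 arc.py 98 94 90 86 82 78 74 70; python3 look.py w2
```

```text
3.3 [0.5857 0.1052 0.16  ] x axis 102.0 ang 101.4 F [-1.  -0.8 -0.3]
98.0 [0.0004 0.0039 0.    ] 4.0
94.0 [-0.0001  0.0084  0.    ] 8.0
90.0 [-0.0009  0.0129  0.    ] 12.0
86.0 [-0.002   0.0173  0.    ] 16.0
82.0 [-0.0034  0.0216  0.    ] 20.0
78.0 [-0.0051  0.0258  0.    ] 24.0
74.0 [-0.0071  0.0299  0.    ] 28.0
70.0 [-0.0093  0.0338  0.    ] 32.0
3.35 [0.5866 0.1055 0.1601] [0.    0.63  0.776 0.001] [ 2.1 -0.7 -0.2] 0.0005781863331409086 [-0.64  0.45  0.47  1.84 -0.26  0.9   0.16]
```

View pics/w2.png

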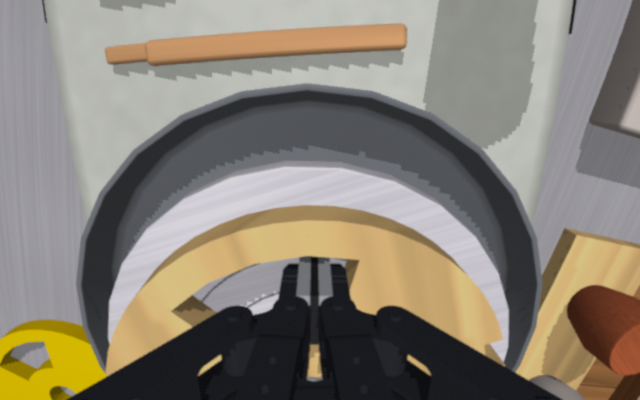

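The finger is in slot_a at (315,280) and rests on the leading end wall at (350,280). The bat is following it, so I go on.

>>> {"api": "arm_command", "payload": {"commands": [0.0004, 0.0039, 0, 0, 0, 4, 0, -0.0001, 0.0084, 0, 0, 0, 8, 0, -0.0009, 0.0129, 0, 0, 0, 12, 0, -0.002, 0.0173, 0, 0, 0, 16, 0, -0.0034, 0.0216, 0, 0, 0, 20, 0, -0.0051, 0.0258, 0, 0, 0, 24, 0, -0.0071, 0.0299, 0, 0, 0, 28, 0, -0.0093, 0.0338, 0, 0, 0, 32, 0]}}

```text
t: 4.15
eef_pos: [0.6207, 0.1033, 0.1599]
tool_rot: [-0.0, 0.819, 0.574, 0.0]
contact_force: [-1.0, 0.3, -0.8]
gripper_width: 0.004
grasp_force: 0.3
```

```bash
python3 arc.py 66 62 58 54 50 46 42 38
```

```text
4.15 [0.6207 0.1033 0.1599] x axis 70.1 ang 70.1 F [-1.   0.3 -0.8]
66.0 [-0.0003  0.0046 -0.    ] 4.1
62.0 [-0.0008  0.0091 -0.    ] 8.1
58.0 [-0.0016  0.0136 -0.    ] 12.1
54.0 [-0.0027  0.018  -0.    ] 16.1
50.0 [-0.0041  0.0223 -0.    ] 20.1
46.0 [-0.0058  0.0265 -0.    ] 24.1
42.0 [-0.0078  0.0306 -0.    ] 28.1
38.0 [-0.0101  0.0345 -0.    ] 32.1
```

>>> {"api": "arm_command", "payload": {"commands": [-0.0003, 0.0046, 0, 0, 0, 4, 0, -0.0008, 0.0091, 0, 0, 0, 8, 0, -0.0016, 0.0136, 0, 0, 0, 12, 0, -0.0027, 0.018, 0, 0, 0, 16, 0, -0.0041, 0.0223, 0, 0, 0, 20, 0, -0.0058, 0.0265, 0, 0, 0, 24, 0, -0.0078, 0.0306, 0, 0, 0, 28, 0, -0.0101, 0.0345, 0, 0, 0, 32, 0]}}

```text
t: 4.95
eef_pos: [0.6501, 0.0825, 0.1601]
tool_rot: [-0.0, 0.945, 0.327, 0.001]
contact_force: [-1.2, 1.1, -0.0]
gripper_width: -0.001
grasp_force: 0.4
```

```bash
python3 arc.py 34 30 27 24 21 19 17 16
python3 - <<'E'
from h import *
import pickle
c=read_camera("scene");pickle.dump(c,open("s2.pkl","wb"))
o=proj(c,[[.5985,.042,.165]])[0];print(o)
# wrist + scene crop, scene grid
s=c["img"][195:275,280:380];w=read_camera("wrist")["img"]
save("s2.png",np.hstack([cv2.resize(s,(400,320),interpolation=cv2.INTER_CUBIC),cv2.resize(w,(400,250)) if 0 else np.vstack([cv2.resize(w,(400,250)),np.zeros((70,400,3),np.uint8)])]))
E
```

```text
4.95 [0.6501 0.0825 0.1601] x axis 38.1 ang 38.1 F [-1.2  1.1 -0. ]
34.0 [-0.0008  0.0047 -0.    ] 4.1
30.0 [-0.0013  0.0092 -0.    ] 8.1
27.0 [-0.0018  0.0126 -0.    ] 11.1
24.0 [-0.0026  0.0159 -0.    ] 14.1
21.0 [-0.0035  0.0192 -0.    ] 17.1
19.0 [-0.0042  0.0213 -0.    ] 19.1
17.0 [-0.005   0.0234 -0.    ] 21.1
16.0 [-0.0054  0.0245 -0.    ] 22.1
[326.94720404 235.0852384 ]
```

View pics/s2.png

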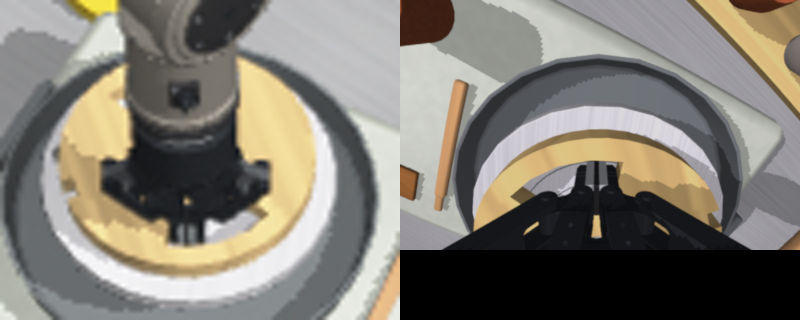

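In the scene crop the notch is now at (68,187) on the left rim and the peg is just ahead of it at about (56,150).

Run:
```python
from h import *
import pickle
c=pickle.load(open("s2.pkl","rb"));C=np.array([.5985,.042])
for n,u,v,z in(("notch",280+68/4,195+187/4,.172),("peg",280+56/4,195+150/4,.157)):
    p=atz(c,u,v,z)[:2]-C;print(n,np.hypot(*p),np.degrees(np.arctan2(*p[::-1])))
s=c["img"][215:255,285:315];save("z.png",cv2.resize(s,(450,600),interpolation=cv2.INTER_NEAREST))
```

```text
notch 0.09624008784614321 -32.97827151142001
peg 0.10521858228287287 -59.107690590244566
```

View pics/z.png

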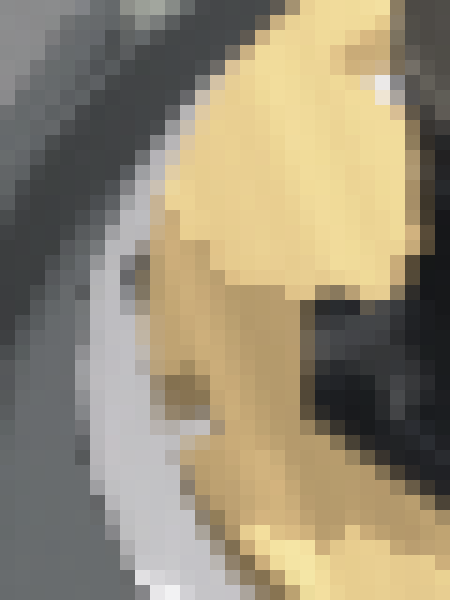

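The dark peg is at zoom (135,275), which is scene px (294.0,233.3), about −58.5°. The notch is at zoom (195,405). I push about 22° more, then look again.

>>> {"api": "arm_command", "payload": {"commands": [-0.0008, 0.0047, 0, 0, 0, 4, 0, -0.0013, 0.0092, 0, 0, 0, 8, 0, -0.0018, 0.0126, 0, 0, 0, 11, 0, -0.0026, 0.0159, 0, 0, 0, 14, 0, -0.0035, 0.0192, 0, 0, 0, 17, 0, -0.0042, 0.0213, 0, 0, 0, 19, 0, -0.005, 0.0234, 0, 0, 0, 21, 0, -0.005, 0.0234, 0, 0, 0, 21, 0]}}

```text
t: 5.85
eef_pos: [0.6601, 0.0598, 0.1594]
tool_rot: [0.0, 0.989, 0.149, 0.0]
contact_force: [-0.7, -0.1, -0.2]
gripper_width: -0.002
grasp_force: 0.1
```

```bash
python3 arc.py 16 15 14 13 12 11 10
python3 - <<'E'
from h import *
import pickle
c=read_camera("scene");w=read_camera("wrist");pickle.dump((c,w),open("s3.pkl","wb"))
s=c["img"][210:260,280:320]
save("s3.png",np.hstack([cv2.resize(s,(320,400),interpolation=cv2.INTER_NEAREST),w["img"][:,160:]]))
print(proj(w,[[.5985+.1045*np.cos(np.radians(-58.5)),.042+.1045*np.sin(np.radians(-58.5)),.157]]))
E
```

```text
5.85 [0.6601 0.0598 0.1594] x axis 17.1 ang 16.1 F [-0.7 -0.1 -0.2]
16.0 [0.0009 0.0002 0.    ] 1.1
15.0 [0.0008 0.0013 0.    ] 2.1
14.0 [0.0008 0.0024 0.    ] 3.1
13.0 [0.0007 0.0036 0.    ] 4.1
12.0 [0.0006 0.0047 0.    ] 5.1
11.0 [0.0005 0.0058 0.    ] 6.1
10.0 [0.0004 0.007  0.    ] 7.1
[[505.4824969  329.69656759]]
```

View pics/s3.png

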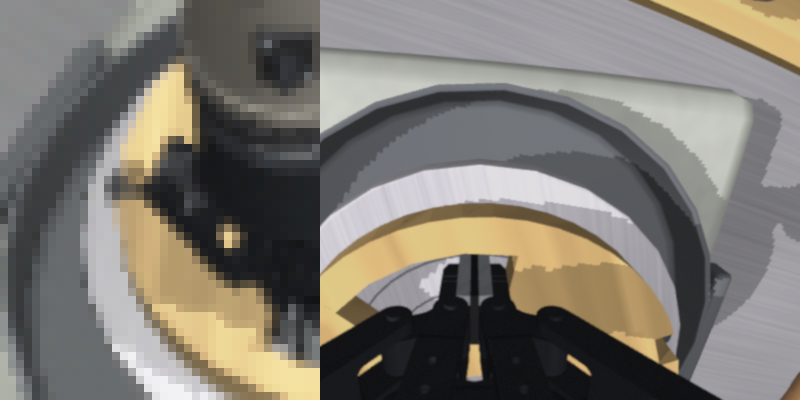

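The scene crop shows the notch at (135,187) almost at the peg at (115,187), and the wrist view shows the notch at (668,345) on the right. I'll back off the wall, lift out, and turn the tool so the camera looks straight at the notch from over the hub.

>>> {"api": "arm_command", "payload": {"commands": [0, -0.004, 0, 0, 0, 0, 0, 0, -0.004, -0.03, 0, 0, 0, 0, 0, -0.004, -0.06, 0, 0, 0, 0, 0, -0.004, -0.09, 0, 0, 8, 0, -0.02, -0.004, -0.1, 0, 0, 16, 0.6, -0.04, -0.004, -0.1, 0, 0, 24, 0.6, -0.06, 0.0, -0.1, 0, 0, 32, 0.6, -0.06, 0.0, -0.1, 0, 0, 38, 0.6]}}

```text
t: 6.75
eef_pos: [0.6005, 0.041, 0.2595]
tool_rot: [-0.0, 0.983, -0.184, -0.001]
contact_force: [0.2, 0.5, -0.3]
gripper_width: 0.601
grasp_force: 0.0
```

```bash
python3 -c "
from h import *
o=get_obs();M=R.from_quat(o['tool_rot'][[1,2,3,0]]).as_matrix();print(o['q'].round(2),o['eef_pos'],np.degrees(np.arctan2(M[1,0],M[0,0])),M.T@(np.array([.5985,.042,.255])-o['eef_pos']),o['gripper_width'])"
```

```text
[-0.94  0.55  1.12  1.75 -0.53  1.19 -1.61] [0.6005453  0.04099239 0.25950071] -21.255012469626035 [-0.00226469 -0.00019486  0.00450423] 0.6012876351396269
```

>>> {"api": "arm_command", "payload": {"commands": [-0.002, 0, 0, 0, 0, 8, 0.6, -0.002, 0, 0, 0, 0, 16, 0.6, -0.002, 0, 0, 0, 0, 24, 0.6, -0.002, 0, 0, 0, 0, 32, 0.6, -0.002, 0, 0, 0, 0, 37, 0.6, -0.002, 0, 0, 0, 0, 37, 0.6]}}

```text
t: 7.35
eef_pos: [0.6007, 0.0436, 0.2589]
tool_rot: [0.0, 0.875, -0.484, -0.0]
contact_force: [-0.2, -0.0, 0.3]
gripper_width: 0.596
grasp_force: 0.0
```

```bash
python3 look.py w4
python3 - <<'E'
from h import *
import pickle
c,o=pickle.load(open("w4.pkl","rb"))
a=np.radians(-58.5);P=[[.5985+r*np.cos(a),.042+r*np.sin(a),z] for r,z in((.1,.177),(.106,.158))];p=proj(c,P);print(p)
u,v=p.mean(0).astype(int);x0,y0=u-100,max(0,v-60);print(x0,y0)
save("w4.png",cv2.resize(c["img"][y0:y0+150,x0:x0+200],(800,600),interpolation=cv2.INTER_NEAREST))
E
```

```text
7.4 [0.6007 0.0434 0.259 ] [ 0.     0.876 -0.483 -0.   ] [ 0.2  0.4 -0.1] 0.5986816593401615 [-1.01  0.65  1.28  1.76 -0.66  1.25 -2.13]
[[320.85375929  53.83561104]
 [320.40608727  46.70302917]]
220 0
```

View pics/w4.png

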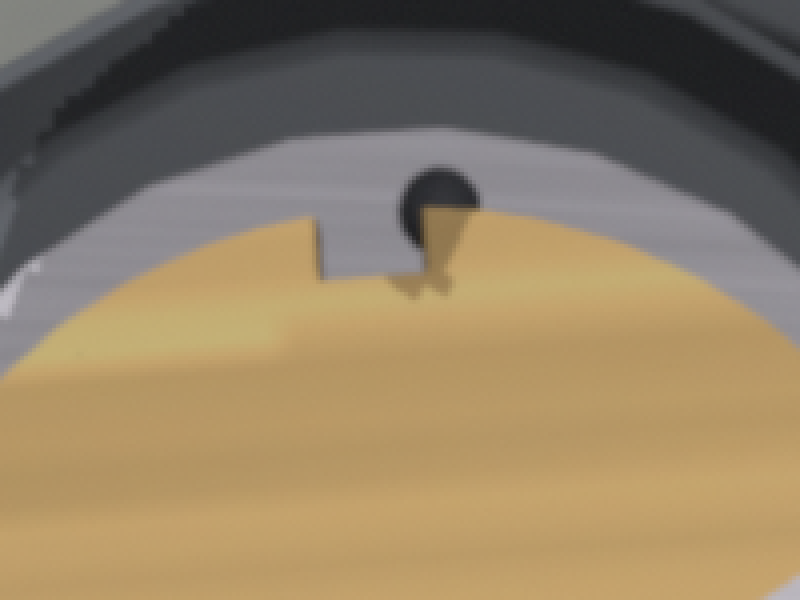

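The close view shows the notch at zoom x 318–422 and the peg centre at (440,205) to its right, so the bat needs about 12 mm more clockwise. I'll compute the angle and a slot_a entry that keeps this orientation.

Run:
```python
from h import *
import pickle
c,o=pickle.load(open("w4.pkl","rb"))
M=R.from_quat(o['tool_rot'][[1,2,3,0]]).as_matrix();print("x",np.degrees(np.arctan2(M[1,0],M[0,0])))
Q=lambda x,y,z:atz(c,220+x/4,y/4,z)[:2]
N=(Q(315,217,.177)+Q(424,206,.177))/2;Pg=Q(440,207,.156)
for C in([.5985,.042],[.600,.040]):
  C=np.array(C);an=lambda p:(np.hypot(*(p-C)).round(4),np.degrees(np.arctan2(*(p-C)[::-1])))
  n,g=an(N),an(Pg);print(n,g,"turn",n[1]-g[1])
C=np.array([.5985,.042])
def tgt(a,z=.159):
  t=np.r_[C+.065*np.array([np.cos(np.radians(a)),np.sin(np.radians(a))]),z];return (M.T@(t-o["eef_pos"])).round(4)
for a in (n[1]+90,n[1]+80,n[1]+75,n[1]+70,n[1]+65,n[1]+63):print(a,tgt(a))
```

```text
x -57.6979367368634
(np.float64(0.1006), np.float64(-55.555736333777794)) (np.float64(0.1033), np.float64(-62.084093437984755)) turn 6.528357104206961
(np.float64(0.0981), np.float64(-55.6175112283723)) (np.float64(0.1009), np.float64(-62.30512344014493)) turn 6.687612211772631
34.3824887716277 [-0.0024 -0.0624  0.1   ]
24.3824887716277 [ 0.0089 -0.0618  0.1   ]
19.3824887716277 [ 0.0145 -0.0608  0.1   ]
14.382488771627699 [ 0.02   -0.0593  0.1   ]
9.382488771627699 [ 0.0253 -0.0573  0.1   ]
7.382488771627699 [ 0.0274 -0.0564  0.1   ]
```

>>> {"api": "arm_command", "payload": {"commands": [0.002, -0.04, 0, 0, 0, 0, 0, 0.004, -0.062, 0.01, 0, 0, 0, 0, 0.004, -0.062, 0.04, 0, 0, 0, 0, 0.004, -0.062, 0.065, 0, 0, 0, 0, 0.004, -0.062, 0.085, 0, 0, 0, 0, 0.004, -0.062, 0.1, 0, 0, 0, 0, 0.009, -0.062, 0.1, 0, 0, 0, 0, 0.0145, -0.061, 0.1, 0, 0, 0, 0]}}

```text
t: 8.2
eef_pos: [0.6608, 0.0631, 0.16]
tool_rot: [-0.0, 0.876, -0.483, 0.0]
contact_force: [0.1, 0.2, -0.1]
gripper_width: -0.003
grasp_force: 0.0
```

>>> {"api": "arm_command", "payload": {"commands": [0.003, 0.0008, 0, 0, 0, 0, 0, 0.0055, 0.0015, 0, 0, 0, 0, 0, 0.0075, 0.0022, 0, 0, 0, 0, 0, 0.009, 0.003, 0, 0, 0, 0, 0, 0.0105, 0.0035, 0, 0, 0, 0, 0, 0.0105, 0.0035, 0, 0, 0, 0, 0]}}

```text
t: 8.8
eef_pos: [0.6629, 0.0523, 0.1594]
tool_rot: [0.0, 0.875, -0.484, 0.0]
contact_force: [0.2, 0.0, 0.3]
gripper_width: 0.002
grasp_force: 0.0
```

```bash
cat > meas.py <<'E'
from h import *
import pickle,sys
c=read_camera("wrist");o=get_obs();pickle.dump((c,o),open(sys.argv[1]+".pkl","wb"))
C=np.array([.5985,.042]);print(o["t"],o["eef_pos"].round(4),o["contact_force"].round(1),"ang",np.degrees(np.arctan2(*(o["eef_pos"][:2]-C)[::-1])).round(2))
# bat-polar unwrap: sample brightness/saturation along arcs
img=cv2.cvtColor(c["img"],cv2.COLOR_RGB2HSV)
A=np.arange(-80,-40,.5)
for r,z in((.095,.177),(.105,.157)):
    P=np.c_[C[0]+r*np.cos(np.radians(A)),C[1]+r*np.sin(np.radians(A)),0*A+z]
    p=np.round(proj(c,P)).astype(int);ok=(p[:,1]>=0)&(p[:,1]<400)&(p[:,0]>=0)&(p[:,0]<640)
    s=img[p[:,1].clip(0,399),p[:,0].clip(0,639)]
    print(r,"in",A[ok].min() if ok.any() else None,A[ok].max() if ok.any() else None,"nonwood",A[ok&(s[:,1]<60)].tolist(),"dark",A[ok&(s[:,2]<90)].tolist())
E
python3 meas.py m1
```

```text
8.85 [0.6629 0.0524 0.1593] [ 0.5  0.4 -0.1] ang 9.19
0.095 in -80.0 -40.5 nonwood [-59.0, -58.5, -58.0, -57.5, -57.0, -56.5, -56.0, -55.5, -55.0, -54.5, -54.0] dark [-63.5, -63.0, -62.5, -62.0, -61.5, -61.0, -60.5, -60.0, -59.5]
0.105 in -80.0 -40.5 nonwood [-78.5, -78.0, -77.0, -76.5, -76.0, -75.5, -75.0, -74.5, -74.0, -73.5, -73.0, -72.5, -72.0, -71.5, -71.0, -70.5, -70.0, -69.5, -69.0, -68.5, -68.0, -67.5, -67.0, -66.5, -66.0, -65.5, -65.0, -64.5, -64.0, -63.5, -63.0, -62.5, -62.0, -61.5, -61.0, -60.5, -60.0, -59.5, -59.0, -58.5, -58.0, -57.5, -57.0, -56.5, -56.0, -55.5, -55.0, -54.5, -54.0, -53.5, -53.0, -52.5, -52.0, -51.5, -51.0, -50.5, -50.0, -49.5, -49.0, -48.5, -48.0, -47.5, -47.0, -46.5, -46.0, -45.5, -45.0, -44.5, -44.0, -43.5, -43.0, -42.5, -42.0, -41.5, -41.0, -40.5] dark [-64.0, -63.5, -63.0, -62.5, -62.0, -61.5, -61.0, -60.5, -60.0, -59.5, -59.0, -58.5, -58.0, -57.5, -57.0]
```

>>> {"api": "arm_command", "payload": {"commands": [0.0012, 0.0005, 0, 0, 0, 0, 0, 0.0022, 0.001, 0, 0, 0, 0, 0, 0.0022, 0.001, 0, 0, 0, 0, 0]}}

```text
t: 9.15
eef_pos: [0.6631, 0.05, 0.1592]
tool_rot: [0.0, 0.875, -0.484, -0.0]
contact_force: [0.1, 0.1, 0.2]
gripper_width: 0.001
grasp_force: 0.1
```

```bash
cat >> meas.py <<'E'
a=np.arange(-75,-45,.2)
for r,z in((.093,.177),(.096,.177),(.0985,.177),(.103,.157),(.106,.156)):
    P=np.c_[C[0]+r*np.cos(np.radians(a)),C[1]+r*np.sin(np.radians(a)),0*a+z]
    p=proj(c,P).astype(np.float32);s=cv2.remap(img,p[:,:1],p[:,1:],cv2.INTER_LINEAR)[:,0]
    print(r,z,"".join("#" if v[2]<95 else ("w" if v[1]>70 else ".") for v in s[::2]))
E
sed -i '/^A=np/,/^    print(r,"in"/d' meas.py; python3 meas.py m2
```

```text
9.2 [0.6632 0.05   0.1593] [-0.1 -0.3 -0.1] ang 7.09
0.093 0.177 wwwwwwwwwwwwwwwwwwwwwwwwwwwwwwwwwwwwwwwwwwwwwwwwwwwwwwwwwwwwwwwwwwwwwwwwwww
0.096 0.177 wwwwwwwwwwwwwwwwwwwwwwwwww############............wwwwwwwwwwwwwwwwwwwwwwwww
0.0985 0.177 wwwwwwwwwwwwwwwwwwwwwwwwww############............wwwwwwwwwwwwwwwwwwwwwwwww
0.103 0.157 wwwwwwwwwww##..............####################............................
0.106 0.156 ............................#################..............................
```

>>> {"api": "arm_command", "payload": {"commands": [-0.004, 0, 0, 0, 0, 0, 0, -0.004, 0, -0.03, 0, 0, 0, 0, -0.004, 0, -0.06, 0, 0, 0, 0, -0.01, 0.03, -0.09, 0, 0, 0, 0.3, -0.027, 0.059, -0.1, 0, 0, 0, 0.6, -0.027, 0.059, -0.1, 0, 0, 0, 0.6, -0.027, 0.059, -0.1, 0, 0, 0, 0.6]}}

```text
t: 9.9
eef_pos: [0.5988, 0.0424, 0.2596]
tool_rot: [-0.001, 0.875, -0.483, -0.0]
contact_force: [1.2, 0.8, -1.0]
gripper_width: 0.601
grasp_force: 0.0
```

```bash
python3 meas.py m3
python3 - <<'E'
from h import *
import pickle
c,o=pickle.load(open("m3.pkl","rb"))
save("m3.png",cv2.resize(c["img"][0:150,220:420],(800,600),interpolation=cv2.INTER_NEAREST))
E
```

```text
9.95 [0.5992 0.0425 0.2591] [ 0.2  0.3 -0.3] ang 39.43
0.093 0.177 wwwwwwwwwwwwwwwwwwwwwww......................wwwwwwwwwwwwwwwwwwwwwwwwwwwwww
0.096 0.177 wwwwwwwwwwwwwwwwwwwwww.......##########.......wwwwwwwwwwwwwwwwwwwwwwwwwwwww
0.0985 0.177 wwwwwwwwwwwwwwwwwwwwww....################...wwwwwwwwwwwwwwwwwwwwwwwwwwwwww
0.103 0.157 wwwwwwwwwwwwwwwwwwwww...##################....wwwwwwwwwwwwwwwwwwwwwwwwwww..
0.106 0.156 .........................################..................................
```

View pics/m3.png

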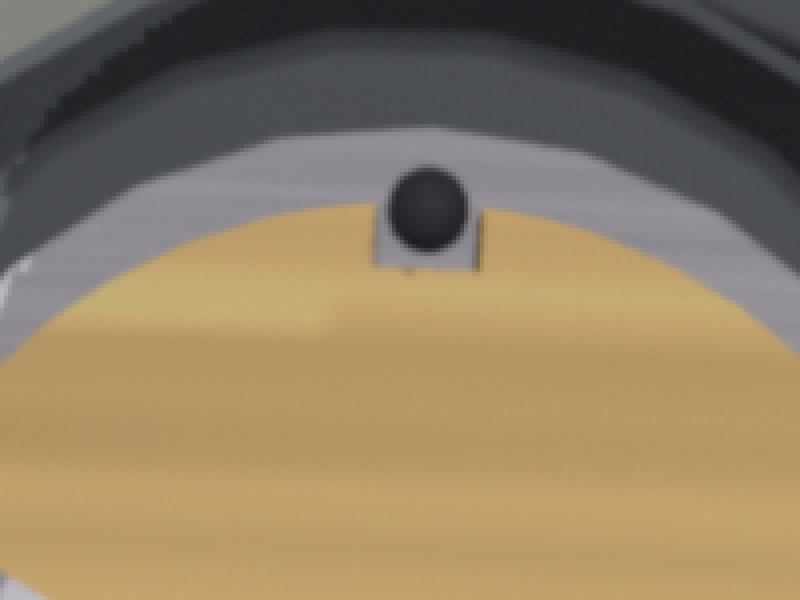

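The last picture shows the peg at zoom (428,208) centred between the notch sides at 374 and 480, so they are aligned. I'm already over the hub with the fingers straddling the hole, so I press down.

>>> {"api": "arm_command", "payload": {"commands": [0, 0, 0.03, 0, 0, 0, 0.6, 0, 0, 0.055, 0, 0, 0, 0.6, 0, 0, 0.07, 0, 0, 0, 0.6, 0, 0, 0.077, 0, 0, 0, 0.6, 0, 0, 0.08, 0, 0, 0, 0.6, 0, 0, 0.082, 0, 0, 0, 0.6, 0, 0, 0.084, 0, 0, 0, 0.6]}}

```text
t: 10.65
eef_pos: [0.5995, 0.0414, 0.176]
tool_rot: [-0.0, 0.875, -0.484, 0.001]
contact_force: [0.3, 0.4, -0.5]
gripper_width: 0.6
grasp_force: 0.0
```

>>> {"api": "arm_command", "payload": {"commands": [0, 0, 0.0015, 0, 0, 0, 0.6, 0, 0, 0.003, 0, 0, 0, 0.6]}}

```text
t: 10.85
eef_pos: [0.5993, 0.0415, 0.1734]
tool_rot: [-0.0, 0.875, -0.484, 0.0]
contact_force: [-3.9, 1.2, 13.7]
gripper_width: 0.6
grasp_force: 6.8
```

>>> {"api": "arm_command", "payload": {"commands": [0, 0, 0.0015, 0, 0, 0, 0.6, 0, 0, 0.003, 0, 0, 0, 0.6]}}

```text
t: 11.05
eef_pos: [0.5995, 0.0416, 0.1711]
tool_rot: [-0.001, 0.875, -0.484, 0.0]
contact_force: [-2.7, 2.3, 9.6]
gripper_width: 0.601
grasp_force: 4.5
```

>>> {"api": "arm_command", "payload": {"commands": [0, 0, 0.0015, 0, 0, 0, 0.6, 0, 0, 0.003, 0, 0, 0, 0.6]}}

```text
t: 11.25
eef_pos: [0.5991, 0.042, 0.1671]
tool_rot: [-0.001, 0.875, -0.483, -0.0]
contact_force: [-1.8, 0.9, 4.2]
gripper_width: 0.601
grasp_force: 2.2
```

>>> {"api": "arm_command", "payload": {"commands": [0, 0, 0.0015, 0, 0, 0, 0.6, 0, 0, 0.003, 0, 0, 0, 0.6]}}

```text
t: 11.45
eef_pos: [0.599, 0.0421, 0.1648]
tool_rot: [-0.001, 0.875, -0.483, -0.0]
contact_force: [-9.9, 4.6, 27.7]
gripper_width: 0.602
grasp_force: 13.7
```

>>> {"api": "arm_command", "payload": {"commands": [0, 0, 0.001, 0, 0, 0, 0.6, 0, 0, 0.002, 0, 0, 0, 0.6]}}

```text
t: 11.65
eef_pos: [0.5991, 0.0421, 0.1647]
tool_rot: [-0.002, 0.875, -0.483, -0.001]
contact_force: [-15.3, 6.3, 40.1]
gripper_width: 0.601
grasp_force: 20.3
```

It reached a hard stop after about 9 mm of travel, so it should be home. Retract and check.

>>> {"api": "arm_command", "payload": {"commands": [0, 0, -0.004, 0, 0, 0, 0.6, 0, 0, -0.015, 0, 0, 0, 0.6, 0, 0, -0.04, 0, 0, 0, 0.6, 0, 0, -0.07, 0, 0, 0, 0.6, 0, 0, -0.0985, 0, 0, 0, 0.6, 0, 0, -0.0985, 0, 0, 0, 0.6, 0, 0, -0.0985, 0, 0, 0, 0.6]}}

```text
t: 12.35
eef_pos: [0.5991, 0.0416, 0.2601]
tool_rot: [-0.0, 0.875, -0.484, 0.0]
contact_force: [-0.9, 0.3, -0.3]
gripper_width: 0.6
grasp_force: 0.0
```

```bash
sed -i 's/((.093,.177).*(.106,.156))/((.093,.168),(.096,.168),(.0985,.168),(.103,.157),(.106,.157))/' meas.py; python3 meas.py m4
python3 - <<'E'
from h import *
import pickle
# apparent radius of the bat's edge before/after: fit scale of wood edge in wrist image
for f in("m3","m4"):
    c,o=pickle.load(open(f+".pkl","rb"));h=cv2.cvtColor(c["img"],cv2.COLOR_RGB2HSV)
    C=np.array([.5985,.042])
    for z in(.177,.168):
        out=[]
        for A in(-100,-90,-80,-72,-50,-42,-34,-25,-15):
            rr=np.arange(.085,.115,.0003);P=np.c_[C[0]+rr*np.cos(np.radians(A)),C[1]+rr*np.sin(np.radians(A)),0*rr+z]
            p=proj(c,P).astype(np.float32);s=cv2.remap(h,p[:,:1],p[:,1:],cv2.INTER_LINEAR)[:,0,1]
            i=np.argmax(s<70);out.append(round(rr[i]*1000,1))
        print(f,z,out)
E
```

```text
12.4 [0.5986 0.0418 0.2592] [ 0.8  0.2 -0.5] ang -62.6
0.093 0.168 wwwwwwwwwwwwwwwwwwwww.........................wwwwwwwwwwwwwwwwwwwwwwwwwwwww
0.096 0.168 wwwwwwwwwwwwwwwwwwwww.........#######.........wwwwwwwwwwwwwwwwwwwwwwwwwwwww
0.0985 0.168 wwwwwwwwwwwwwwwwwwwwww....###############.....wwwwwwwwwwwwwwwwwwwwwwwwwwwww
0.103 0.157 wwwwwwwwwwwwwwwwwwww....##################.................................
0.106 0.157 .........................################..................................
m3 0.177 [np.float64(103.0), np.float64(103.3), np.float64(103.0), np.float64(102.7), np.float64(101.5), np.float64(100.9), np.float64(100.3), np.float64(99.7), np.float64(98.5)]
m3 0.168 [np.float64(104.8), np.float64(104.5), np.float64(103.9), np.float64(103.6), np.float64(102.4), np.float64(101.8), np.float64(101.2), np.float64(100.9), np.float64(100.3)]
m4 0.177 [np.float64(101.5), np.float64(101.8), np.float64(101.8), np.float64(101.8), np.float64(100.6), np.float64(100.0), np.float64(99.4), np.float64(98.5), np.float64(97.3)]
m4 0.168 [np.float64(103.3), np.float64(103.3), np.float64(102.7), np.float64(102.7), np.float64(101.5), np.float64(100.9), np.float64(100.3), np.float64(99.7), np.float64(98.8)]
```

The rim as seen at z = 0.168 now matches the rim seen before at 0.177 all round the visible arc. The bat has dropped 9 mm evenly, lies flat, and has the peg in its notch.

```bash
python3 -c "
from station import hand_in
print(hand_in())"
```

```text
the job is handed in; nothing more can be done
None
```

I turned the bat until its notch stood over the peg and pressed it fully home (a 9 mm drop onto a hard stop, even round the rim I could see); the arm is clear, and I handed the job in at about 12.4 s without a verdict coming back.

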